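Hold the bulldog clip open around the wide card

ROBOT

A 6-joint arm with a two-finger parallel gripper is mounted at the origin on the work surface. World frame = base frame: x ahead of the robot, y to its left, z up, the work surface at z = 0. Lengths are in m, angles in rad, forces in N, time in s.
With the tool pointing down it reaches from about 0.3 to 0.875 m from the base axis. Payload 6.4 kg.
Tool frame: the origin (TCP) lies at the very end of the fingers, on their centre line; the grasp point (between the pads) lies 19 mm behind it; z points along the fingers, y is the line along which they close (so a half turn about z gives the same grasp; the last joint's range is limited). The gripper opens to 85 mm and grips with 20 to 120 N. Pads are 22 mm wide; open, the fingers measure 114 mm over their backs; the gripper's body (76 mm by 85 mm) begins 54 mm behind the grasp point. The pads swing forward as they close: fully open they stand 13 mm farther back than shut.
Start: joints at [1.076, 0.181, 1.607, -0, 1.354, -0.206], TCP at [0.164, 0.551, 0.231] pointing down, gripper open.
Joint ranges: [-2.99, 2.99], [-0.89, 2.07], [0.3, 2.58], [-1.14, 4.28], [0, 2.63], [-3.12, 3.12]. Speed limits (rad/s): [2.57, 2.57, 3.01, 3.14, 3.14, 3.14].

INTERFACE

Orientations are given as a unit quaternion [w, x, y, z].
In Python, from bench import ctrl gives the robot as it stands.
- The arm moves only by the tool jog_arm, called after "Emit:" as name(argument=value, ...), one argument or row to a line, values as JSON. Schema: {"type":"object","properties":{"rows":{"type":"array","items":{"type":"object","properties":{"pos":{"type":"array","items":{"type":"number"},"minItems":3,"maxItems":3},"turn_vec":{"type":"array","items":{"type":"number"},"minItems":3,"maxItems":3},"jaw":{"type":"number"}},"additionalProperties":false,"required":["jaw"]},"minItems":1,"maxItems":10},"only":{"type":"string"},"quiet":{"type":"boolean"},"lines":{"type":"string"}},"required":["rows"],"additionalProperties":false}. rows is a list of rows, 1 to 10 of them, each an object with the fields pos (a list: dx, dy, dz in parts of the range, where 1.0 means 100 cm), turn_vec (a list: a rotation vector rx, ry, rz in shares of 4 rad (1.0 is 4 rad)), jaw (the opening from 0.0 (shut) to 1.0 (fully open)); a field left out counts as zero (the opening has to be given); each row is the pose to reach, as a shift and turn from the pose commanded when the call began, along the tool's axes at that moment; what a row does not reach only later rows make up. A row lasts 1/8 s, in which the tool goes at most 0.0625 m and 0.188 rad, less where a joint would pass 70% of its speed; a pose out of reach is approached as far as the arm can. The fingers move at their own pace and stop on an object; the grip force is fixed at half the most. Time passes only in rows, so rows that do not move let the fingers close. The tool returns the time, the measured TCP pose, the force, the opening and the grip force at its end. only (a regular expression) keeps the lines of the reply that match it, lines (a string "A,B") keeps lines A to B, and quiet returns only ok. Input that does not fit is refused with a message, and nothing moves.
- ctrl.get_obs(): the state, without advancing time (a new reading comes with each control period).
- ctrl.camera(name): name is "side" or "top" or "wrist"; returns the picture (480x640x3 uint8, blue, green, red); there is no depth.
- ctrl.camera_params(name): a dict with "fovy" (degrees; the focal length in pixels is half the picture's height over the tangent of half this angle, whatever the lens; pixels are square), "cx", "cy" (the principal point, pixels), "view" (4x4, takes a point from world to camera coordinates). Camera axes: x right, y up, looking along -z (the intrinsics and any distortion apply to the point x, -y, -z); pixel columns grow to the right and rows downward; lengths in m; the calibration is good to about 2 mm. A picture is of the moment at which its call begins: read the wrist's pose just before it. camera_params takes no time and is no camera call; for the wrist camera it gives the pose at the moment of the call.
- ctrl.hand_in(): hands the job in; it is judged then, once.
The state is a dict: "time_s": time; "q": joint angles; "dq": joint speeds; "joint_efforts": joint torques, N m; "eef_pos": TCP position; "eef_rot": TCP orientation; "wrist_force": force on the tool from outside, world axes, zero at the start; "torque": the same for the moment, N m; "opening": opening from 0.0 (shut) to 1.0 (fully open); "grasp_force": force on a finger pad.
Only numpy, scipy, OpenCV 4.12 (cv2) and the standard library are available. Lean on these libraries where they do the work, as an engineer would, in place of code of your own. Each camera call takes 0.05 s, during which the arm holds its last target. There are 200 camera calls.

TASK

I want to tuck a photo in beside the wider of the two upright cards, so please be my second pair of hands: pick up the big steel bulldog clip by its two handles, squeeze it wide open, and bring its open jaws around that card's upright edge, the one nearest the robot, so that the edge is well between the jaws. Finish while still holding the clip there: squeezed open, lifted clear of the desk, still, and not touching the card. Do not bite, shove or shift the card, and leave everything else on the desk where it is.

Things in the scene. Friction and masses are not known exactly. Their poses are not given: they have to be found in the camera images.
- clip: Large plain steel bulldog clip, about 96 mm long, lying on its side, 36 mm tall, about 70 g. Two sprung halves turn equally on an upright pivot. Origin on the pivot axis at the underside; z up along the pivot; x along the middle line to the jaw tips, 46 mm from the origin; y left. Two flat handles, 34 mm tall, 3 mm thick, reach 50 mm to -x and flare apart while it is shut.
- clip_grip (a point): Place to squeeze: midway between the handles, 34 mm behind the clip's origin (-x), 18 mm above its underside; axes as clip. Over the outer faces the handles are about 38 mm apart here and 46 mm at their ends when shut; squeezed fully they are parallel, 21 mm apart. The spring needs about 5 N at first, about 10 N fully open.
- clip_tip_l (a point): Inner face of the left (+y) jaw at its very tip, half-way up the clip.
- clip_tip_r (a point): Inner face of the right (-y) jaw at its very tip, half-way up the clip.
- clip_jaw_l (a joint): How far each half is turned open, rad: 0 shut (jaw tips 1 mm apart), 0.27 fully open at the stop (tips about 24 mm apart); 0.15 gives about 15 mm between the tips.
- card_wide: The wider card: stiff white card 148 mm long, 3 mm thick, upright from 10 to 115 mm above the desk, in a dark wooden block 66 x 56 x 25 mm (long side along the card) that stands loose, 0.5 kg together. The card juts out 41 mm beyond the block at each end. Origin at the centre of the block's underside; x along the card, away from the robot; y square to it; z up.
- card_wide_edge (a point): Middle of the wide card's upright edge nearest the robot: 74 mm from the card's origin along its -x, 62.5 mm above the desk. Axes as card_wide.
- card_narrow: The narrower card, not to be used: the same block and card thickness and height, but only 84 mm long. Origin and axes as for the wide one.
- cup: White porcelain espresso cup, 60 mm across, 56 mm high. Bystander. Origin under its centre.
- paperweight: Round glass sphere paperweight, 68 mm across, 65 mm high, flattened foot. Bystander. Origin under its centre.
- phone_case: Mint phone case, 150 x 74 x 10 mm, lying flat. Bystander. Origin under its centre.
- pencil: Wooden pencil, 180 mm long, 7 mm thick, lying along its x. Bystander. Origin under its middle.
- binder_clip: Small dark steel binder clip, about 30 x 27 x 25 mm, not the clip to use. Bystander. Origin under its centre.
- glasses_case: Dark glasses case, 160 x 62 x 36 mm. Bystander. Origin under its centre.

How it is judged:
By the outcome, as a careful person would: the job done as asked, in the order asked, and still so for the second after the job is handed in, while the arm keeps its last pose, push and grip.
It also fails if it takes over 38 s, if anything falls off the work surface, if the arm or the gripper's body presses on something with over 40 N, if the wrist force passes 120 N, or if a joint passes its speed limit or range.

## Working session

There is one attempt and no reset: what is moved stays moved. The work goes in short steps, Python scripts to look and compute and a tool call to move; the robot and the scene stay as the last step left them, time stands still between calls to the robot, and variables do not carry over. Pictures are saved under pics/ and viewed, at most 10 in all, crops included, and the job is handed in when it is done.

```bash
ls; mkdir -p pics
```

Run:
```python
from bench import ctrl
import cv2
print(ctrl.get_obs())
for n in ("top","side"):
    p=ctrl.camera_params(n);print(n,p)
    cv2.imwrite(f"pics/{n}0.png",ctrl.camera(n))
```

```text
bench.py
pics
{'time_s': 0.0, 'q': array([ 1.07571459e+00,  1.81563812e-01,  1.60801924e+00, -1.70006132e-05,
        1.35378004e+00, -2.06300104e-01]), 'dq': array([-0.00092379,  0.00091689,  0.000922  , -0.0013016 ,  0.00038552,
       -0.00088801]), 'joint_efforts': array([-8.57574069e-04, -4.44864321e+01, -3.51341772e+01, -3.78952582e-04,
        9.15952987e-03, -3.62910521e-05]), 'eef_pos': array([0.16347019, 0.55069468, 0.23036591]), 'eef_rot': array([-2.96319408e-04,  1.43887735e-01,  9.89593622e-01, -8.34190383e-04]), 'wrist_force': array([-0.51976873,  1.02849572,  0.11840739]), 'torque': array([ 0.00182754,  0.05258041, -0.00909238]), 'grasp_force': 0.0, 'opening': 0.9982395103657237}
top {'fovy': 52.44930682930771, 'cx': 322.7437374749523, 'cy': 238.9271539662793, 'view': array([[-5.96070028e-05, -9.99793071e-01,  2.03423782e-02,
        -1.47811298e-02],
       [ 9.97087382e-01,  1.49204351e-03,  7.62530388e-02,
        -5.67050307e-01],
       [-7.62676115e-02,  2.02876738e-02,  9.96880967e-01,
        -1.27431050e+00],
       [ 0.00000000e+00,  0.00000000e+00,  0.00000000e+00,
         1.00000000e+00]])}
side {'fovy': 50.23603706162253, 'cx': 316.422372949511, 'cy': 233.42378735318894, 'view': array([[-0.93860861, -0.34497161,  0.00291004,  0.51989256],
       [ 0.24633564, -0.66428383,  0.70572356, -0.19970844],
       [-0.2415215 ,  0.66311505,  0.70848133, -0.98111639],
       [ 0.        ,  0.        ,  0.        ,  1.        ]])}
```

View pics/top0.png

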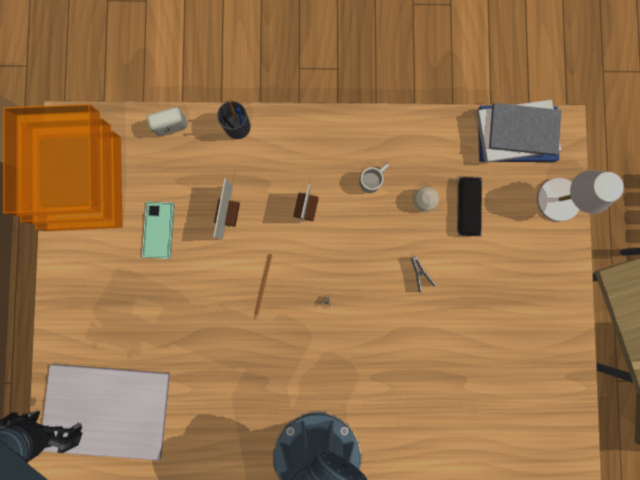

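View pics/side0.png

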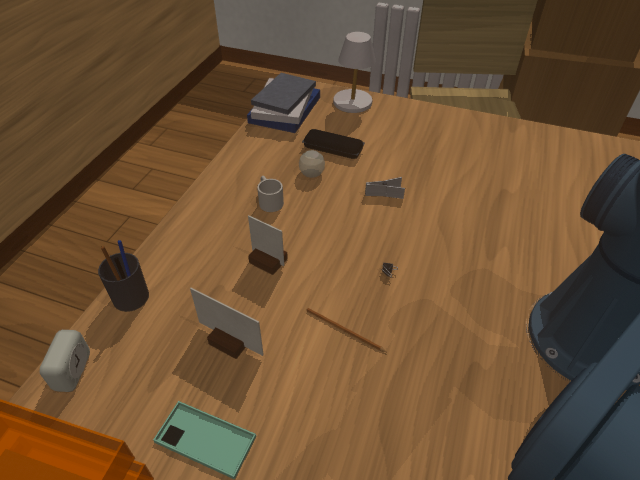

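The top view has the clip at about (422,272), the wide card at (224,210) with its near end at about (220,238), and the narrow card at (306,205). I'll enlarge the clip and card next.

Create h.py:
```python
import numpy as np
from bench import ctrl
def ray(p,u,v):
    f=240/np.tan(np.radians(p["fovy"])/2); V=p["view"]; R=V[:3,:3]
    d=R.T@np.array([(u-p["cx"])/f,-(v-p["cy"])/f,-1]); return -R.T@V[:3,3],d
def onz(p,u,v,z):
    c,d=ray(p,u,v); return c+d*(z-c[2])/d[2]
def proj(p,X):
    f=240/np.tan(np.radians(p["fovy"])/2); V=p["view"]; c=V[:3,:3]@np.asarray(X)+V[:3,3]
    return p["cx"]+f*c[0]/-c[2], p["cy"]-f*c[1]/-c[2]
```

Run:
```python
import cv2,numpy as np
a=cv2.imread("pics/top0.png");b=cv2.imread("pics/side0.png")
def c(i,x,y,w,h,s): return cv2.resize(i[y:y+h,x:x+w],None,fx=s,fy=s,interpolation=cv2.INTER_CUBIC)
A=c(a,400,247,50,50,8);B=c(a,195,170,50,75,8)
C=np.zeros((600,800,3),np.uint8);C[:400,:400]=A;C[:,400:]=B
cv2.imwrite("pics/c1.png",C)
A=c(b,355,165,60,50,6);B=c(b,180,280,100,90,6);A=cv2.copyMakeBorder(A[:, :200*1] if 0 else cv2.resize(A,(200,167)),0,373,0,0,cv2.BORDER_CONSTANT)
cv2.imwrite("pics/c2.png",np.hstack([A,B]))
```

```text
(no output)
```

View pics/c1.png

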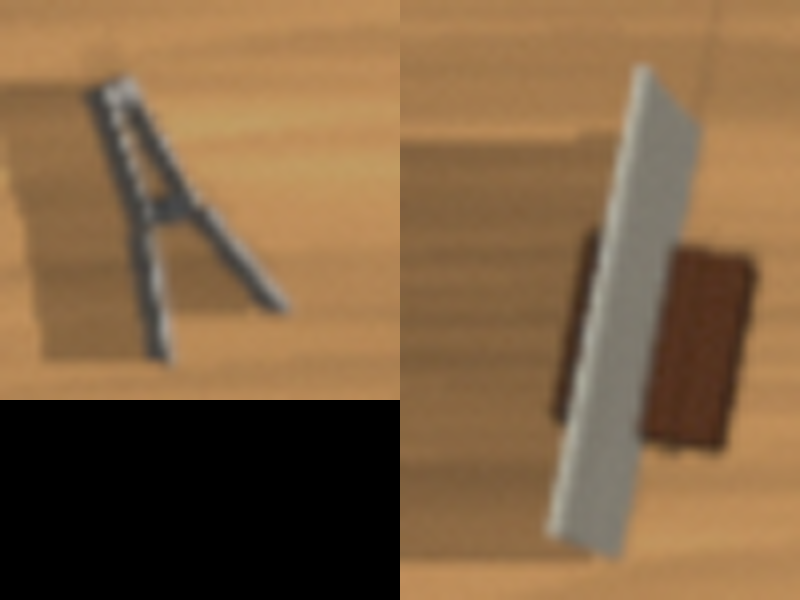

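View pics/c2.png

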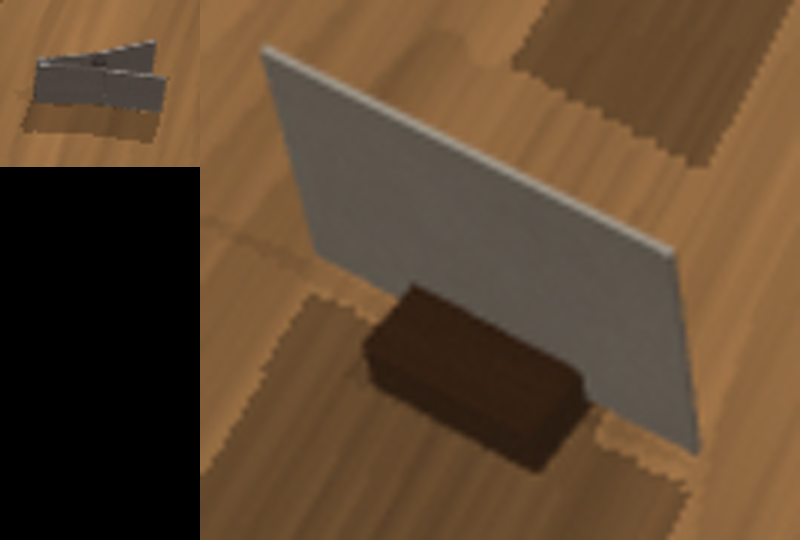

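Enlarged, the clip tips are at about crop (114,88), the bridge at (168,212), and the handle ends at (163,358) and (287,308). The card's top near corner is at (550,533) and its far corner at (641,66). I'll compute positions and cross-check them between views.

Run:
```python
from h import *
t=ctrl.camera_params("top");s=ctrl.camera_params("side")
np.set_printoptions(precision=4,suppress=True)
T=lambda u,v:(400+u/8-.5+.0625*0,247+v/8-.5)
tip=onz(t,*T(117,84),.036);br=onz(t,*T(172,208),.036)
hl=onz(t,*T(163,358),.035);hr=onz(t,*T(287,308),.035);m=(hl+hr)/2
print("tip",tip,"br",br,"hl",hl,"hr",hr,"mid",m,"len",np.linalg.norm(tip-m),"ends",np.linalg.norm(hl-hr))
d=(tip-m)[:2];print("yaw",np.arctan2(d[1],d[0]),"unit",d/np.linalg.norm(d))
K=lambda u,v:(195+(u-400)/8-.5,170+v/8-.5)
n=onz(t,*K(552,533),.115);f=onz(t,*K(641,68),.115);b=onz(t,*K(621,556),.010)
print("card top near",n,"far",f,"bot near",b,np.linalg.norm(n-f),np.arctan2(*(f-n)[1::-1]))
S=lambda u,v:(180+(u-200)/6-.5,280+v/6-.5)
n=onz(s,*S(675,252),.115);f=onz(s,*S(263,48),.115);b=onz(s,*S(698,454),.010)
print("side near",n,"far",f,"bot",b,np.linalg.norm(n-f),np.arctan2(*(f-n)[1::-1]))
# clip in side: crop scale 200/60
S=lambda u,v:(355+u/(200/60)-.5,165+v/(200/60)-.5)
print("side tip",onz(s,*S(37,63),.036),"hl",onz(s,*S(166,77),.035),"hr",onz(s,*S(155,42),.035))
```

```text
tip [ 0.5186 -0.2548  0.036 ] br [ 0.4779 -0.2723  0.036 ] hl [ 0.4288 -0.2688  0.035 ] hr [ 0.4451 -0.31    0.035 ] mid [ 0.437  -0.2894  0.035 ] len 0.08866202685365816 ends 0.0442463376963581
yaw 0.4011580451143315 unit [0.9206 0.3905]
card top near [0.5664 0.2561 0.115 ] far [0.7112 0.2311 0.115 ] bot near [0.5674 0.2544 0.01  ] 0.1469350444996875 -0.1712182493615235
side near [0.5646 0.2554 0.115 ] far [0.7109 0.2311 0.115 ] bot [0.5653 0.2563 0.01  ] 0.14827495605405988 -0.16415778228921857
side tip [ 0.5193 -0.2536  0.036 ] hl [ 0.4272 -0.2721  0.035 ] hr [ 0.4442 -0.3088  0.035 ]
```

Both views agree to about 2 mm, and the card length and clip sizes check out. Next: a helper for tool-frame deltas, and where the wrist camera sits.

Add to h.py:
```python
from scipy.spatial.transform import Rotation as Ro
np.set_printoptions(precision=4,suppress=True)
def delta(xyz,yawy):
    "tool-frame shift/turn to TCP at xyz, tool down, tool y at world yaw yawy"
    o=ctrl.get_obs();w,x,y,z=o["eef_rot"];R=Ro.from_quat([x,y,z,w])
    ty=np.array([np.cos(yawy),np.sin(yawy),0]);tz=np.array([0,0,-1.]);G=Ro.from_matrix(np.c_[np.cross(ty,tz),ty,tz])
    print(R.inv().apply(np.array(xyz)-o["eef_pos"]),(R.inv()*G).as_rotvec())
```

Run:
```python
from h import *
V=ctrl.camera_params("wrist")["view"];o=ctrl.get_obs();w,x,y,z=o["eef_rot"];R=Ro.from_quat([x,y,z,w])
print("cam in tool",R.inv().apply(-V[:3,:3].T@V[:3,3]-o["eef_pos"]),"look",R.inv().apply(-V[2,:3]))
delta((.47,.1,.2),1.979); delta((.448,-.285,.16),1.979);
```

```text
cam in tool [ 0.0777  0.001  -0.1433] look [-0.2998 -0.0001  0.954 ]
[-0.4222 -0.3447  0.0308] [-0.0014 -0.0009 -0.697 ]
[-0.5108 -0.72    0.0714] [-0.0014 -0.0009 -0.697 ]
```

Units first: turns go in shares of 4 rad. So -0.697 rad / 4 = -0.1743.

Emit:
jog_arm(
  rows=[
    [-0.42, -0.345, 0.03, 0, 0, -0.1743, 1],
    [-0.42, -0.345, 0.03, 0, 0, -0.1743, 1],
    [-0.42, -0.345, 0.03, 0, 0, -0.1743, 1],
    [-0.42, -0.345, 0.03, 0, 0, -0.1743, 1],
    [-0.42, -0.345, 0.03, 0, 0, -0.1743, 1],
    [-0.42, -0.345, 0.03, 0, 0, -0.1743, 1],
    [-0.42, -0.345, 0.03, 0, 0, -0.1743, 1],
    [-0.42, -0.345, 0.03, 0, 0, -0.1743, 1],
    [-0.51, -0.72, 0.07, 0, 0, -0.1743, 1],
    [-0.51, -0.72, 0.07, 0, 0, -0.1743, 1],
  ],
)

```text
refused: rows[0]: [-0.42, -0.345, 0.03, 0, 0, -0.1743, 1] is not of type 'object' (schema: type "object"). Nothing was moved.
```

The call was refused and nothing moved: it wants a list of objects, one for each row. Same move again in that form.

Emit:
jog_arm(
  rows=[
    {"pos":[-0.42, -0.345, 0.03], "turn_vec":[0, 0, -0.1743], "jaw":1},
    {"pos":[-0.42, -0.345, 0.03], "turn_vec":[0, 0, -0.1743], "jaw":1},
    {"pos":[-0.42, -0.345, 0.03], "turn_vec":[0, 0, -0.1743], "jaw":1},
    {"pos":[-0.42, -0.345, 0.03], "turn_vec":[0, 0, -0.1743], "jaw":1},
    {"pos":[-0.42, -0.345, 0.03], "turn_vec":[0, 0, -0.1743], "jaw":1},
    {"pos":[-0.42, -0.345, 0.03], "turn_vec":[0, 0, -0.1743], "jaw":1},
    {"pos":[-0.42, -0.345, 0.03], "turn_vec":[0, 0, -0.1743], "jaw":1},
    {"pos":[-0.42, -0.345, 0.03], "turn_vec":[0, 0, -0.1743], "jaw":1},
    {"pos":[-0.51, -0.72, 0.07], "turn_vec":[0, 0, -0.1743], "jaw":1},
    {"pos":[-0.51, -0.72, 0.07], "turn_vec":[0, 0, -0.1743], "jaw":1},
  ],
)

```text
time_s: 1.35
eef_pos: [0.4342, 0.0328, 0.1925]
eef_rot: [-0.0, -0.203, 0.979, 0.0]
wrist_force: [1.0, -0.1, -0.9]
opening: 1.001
grasp_force: 0.0
```

```bash
python3 -c "
from h import *
delta((.448,-.285,.16),1.979)"
```

```text
[ 0.1135 -0.2972  0.0325] [ 0.0001 -0.0002  0.0001]
```

Emit:
jog_arm(
  rows=[
    {"pos":[0.1135, -0.297, 0.0325], "jaw":1},
    {"pos":[0.1135, -0.297, 0.0325], "jaw":1},
    {"pos":[0.1135, -0.297, 0.0325], "jaw":1},
    {"pos":[0.1135, -0.297, 0.0325], "jaw":1},
    {"pos":[0.1135, -0.297, 0.0325], "jaw":1},
    {"pos":[0.1135, -0.297, 0.0325], "jaw":1},
    {"pos":[0.1135, -0.297, 0.0325], "jaw":1},
    {"pos":[0.1135, -0.297, 0.0325], "jaw":1},
  ],
)

```text
time_s: 2.35
eef_pos: [0.448, -0.2813, 0.1603]
eef_rot: [-0.0, -0.203, 0.979, 0.0]
wrist_force: [0.2, 0.1, -0.1]
opening: 0.999
grasp_force: 0.0
```

```bash
python3 -c "
from h import *
import cv2
p=ctrl.camera_params('wrist')
cv2.imwrite('pics/w1.png',ctrl.camera('wrist'))
np.save('w1.npy',p,allow_pickle=True)"
```

```text
(no output)
```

View pics/w1.png

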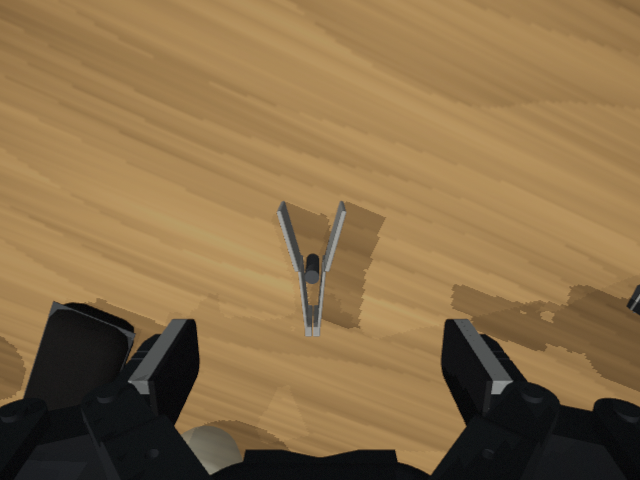

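The clip is seen cleanly: tips (313,332), handle ends (282,204) and (343,204), fingers well clear on both sides.

Run:
```python
from h import *
p=np.load("w1.npy",allow_pickle=True).item()
tip=onz(p,313,335,.036);hl=onz(p,343,203,.035);hr=onz(p,281.5,203,.035);m=(hl+hr)/2;d=(tip-m)[:2];L=np.linalg.norm(d);u=d/L
print(tip,hl,hr,L,np.linalg.norm(hl-hr),"yaw",np.arctan2(d[1],d[0]))
yaw=np.arctan2(d[1],d[0]);o=(tip[:2]-.046*u+m[:2]+.049*u)/2;g=o-.034*u
print("origin",o,"grip",g)
delta((*g,.007),yaw+np.pi/2)
```

```text
[ 0.519 -0.254  0.036] [ 0.4228 -0.2741  0.035 ] [ 0.4388 -0.3108  0.035 ] 0.09627377426551618 0.04010549846371853 yaw 0.41097334264166757
origin [ 0.4763 -0.2726] grip [ 0.4451 -0.2862]
[ 0.0048 -0.0034  0.1534] [ 0.0004  0.0001 -0.0009]
```

Emit:
jog_arm(
  rows=[
    {"pos":[0.005, -0.0035, 0.05], "jaw":1},
    {"pos":[0.005, -0.0035, 0.1], "jaw":1},
    {"pos":[0.005, -0.0035, 0.135], "jaw":1},
    {"pos":[0.005, -0.0035, 0.153], "jaw":1},
    {"pos":[0.005, -0.0035, 0.153], "jaw":1},
    {"pos":[0.005, -0.0035, 0.153], "jaw":0.4},
    {"pos":[0.005, -0.0035, 0.153], "jaw":0.2},
    {"pos":[0.005, -0.0035, 0.153], "jaw":0},
    {"pos":[0.005, -0.0035, 0.153], "jaw":0},
    {"pos":[0.005, -0.0035, 0.153], "jaw":0},
  ],
)

```text
time_s: 3.65
eef_pos: [0.4459, -0.2897, 0.0097]
eef_rot: [0.001, -0.203, 0.979, -0.002]
wrist_force: [-4.1, 0.8, 13.0]
opening: 0.192
grasp_force: 59.6
```

Emit:
jog_arm(
  rows=[
    {"jaw":0},
    {"jaw":0},
    {"jaw":0},
    {"jaw":0},
  ],
)

```text
time_s: 4.15
eef_pos: [0.4459, -0.2897, 0.0098]
eef_rot: [0.001, -0.203, 0.979, -0.002]
wrist_force: [-3.8, 0.5, 11.8]
opening: 0.196
grasp_force: 59.6
```

Emit:
jog_arm(
  rows=[
    {"pos":[0, 0, -0.04], "jaw":0},
    {"pos":[0, 0, -0.08], "jaw":0},
    {"pos":[0, 0, -0.13], "jaw":0},
    {"pos":[0, 0, -0.13], "jaw":0},
    {"pos":[0, 0, -0.13], "jaw":0},
    {"pos":[0, 0, -0.13], "jaw":0},
  ],
)

```text
time_s: 4.9
eef_pos: [0.4439, -0.2872, 0.1358]
eef_rot: [-0.001, -0.203, 0.979, 0.001]
wrist_force: [1.0, -0.6, -0.6]
opening: 0.191
grasp_force: 58.9
```

```bash
python3 -c "
from h import *
import cv2
p=ctrl.camera_params('wrist')
a=ctrl.camera('wrist');b=ctrl.camera('side')
cv2.imwrite('pics/w2.png',np.hstack([a[150:450,150:550],cv2.resize(b[80:230,320:520],None,fx=2,fy=2,interpolation=2)]))
cv2.imwrite('pics/side2.png',b);o=ctrl.get_obs();print(o['opening'],o['eef_pos'],o['wrist_force'])
np.save('w2.npy',dict(p,o=o),allow_pickle=True)"
```

```text
0.19362269922976647 [ 0.4441 -0.2874  0.1359] [ 0.5401  0.2428 -1.6871]
```

View pics/w2.png

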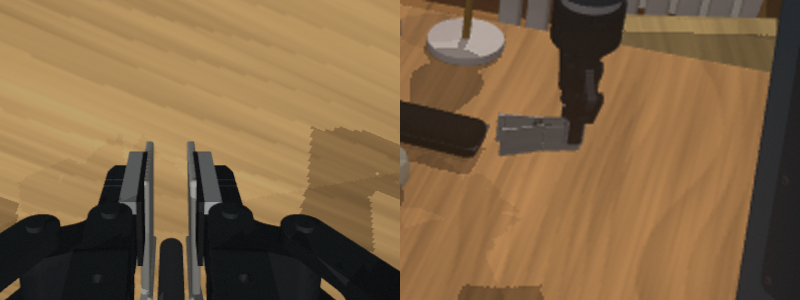

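The clip is held with its handles parallel (fully open). Handle ends are at about full-image (300,292) and (340,292); the jaws are visible in the side view. I'll check the tip positions enlarged before moving on.

Run:
```python
from h import *
import cv2
t=ctrl.camera('top');b=cv2.imread('pics/side2.png');w=ctrl.camera('wrist');cv2.imwrite('pics/top2.png',t)
B=cv2.resize(b[125:170,355:415],(480,360),interpolation=2)
p=ctrl.camera_params('top');u,v=map(int,proj(p,(.51,-.26,.15)));print(u,v)
T=cv2.resize(t[v-25:v+20,u-20:u+20],(320,360),interpolation=2)
W=cv2.resize(w[280:480,220:420],(240,240));D=np.zeros((240,800,3),np.uint8);D[:,:240]=W
cv2.imwrite('pics/c3.png',np.vstack([np.hstack([B,T]),D]))
p=np.load('w2.npy',allow_pickle=True).item()
for z in(.155,.161,.166):
  a=onz(p,296,291,z);c=onz(p,346,291,z);print(z,a,c,np.linalg.norm(a-c))
```

```text
426 258
0.155 [ 0.4263 -0.3016  0.155 ] [ 0.42   -0.2868  0.155 ] 0.016097351548869758
0.161 [ 0.4238 -0.3023  0.161 ] [ 0.4177 -0.2882  0.161 ] 0.015319596686087929
0.166 [ 0.4216 -0.3029  0.166 ] [ 0.4158 -0.2894  0.166 ] 0.01467146763376974
```

View pics/c3.png

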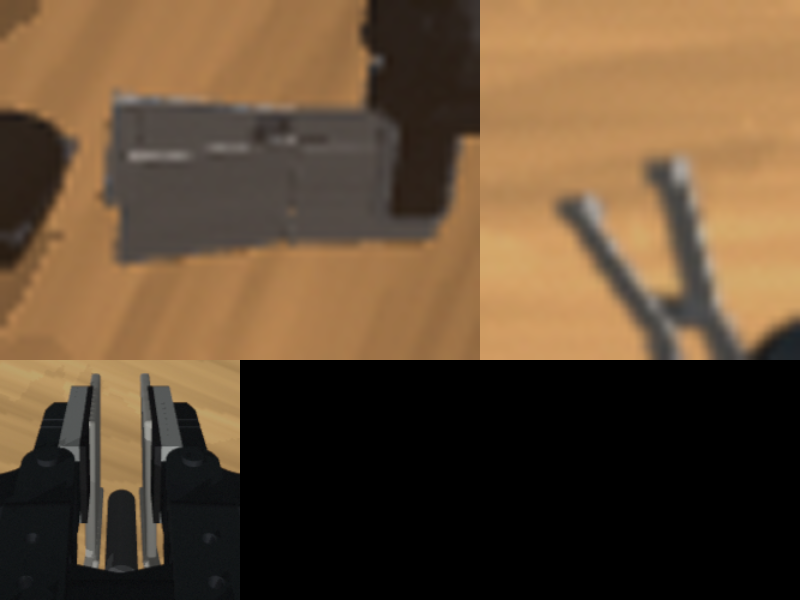

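The jaws stand wide open, with tips at top crop (587,200) and (672,165). I'll compute their positions and check with the side view, where the near jaw's tip top is at (122,155) and the far jaw's at (115,97).

Run:
```python
from h import *
t=ctrl.camera_params('top');s=ctrl.camera_params('side');o=ctrl.get_obs();P=o['eef_pos'];w,x,y,z=o["eef_rot"];R=Ro.from_quat([x,y,z,w])
print(P)
wp=np.load('w2.npy',allow_pickle=True).item()
T=lambda a,b:(406+(a-480)/8-.5,233+b/8-.5); S=lambda a,b:(355+a/8-.5,125+b/8-.5)
def tri(a,b):
    (c1,d1),(c2,d2)=a,b; k=np.linalg.lstsq(np.c_[d1,-d2],c2-c1,rcond=None)[0]; A,B=c1+k[0]*d1,c2+k[1]*d2
    return (A+B)/2,np.linalg.norm(A-B)
for n,a,b in(("L",(587,200),(124,155)),("R",(674,165),(115,97))):
    X,e=tri(ray(t,*T(*a)),ray(s,*S(*b))); print(n,X,e,"tool",R.inv().apply(X-P),"z=.162:",onz(t,*T(*a),.162),onz(s,*S(*b),.162))
print("near bottom tip",onz(s,*S(120,262),.126))
m=onz(wp,321,291,.161);print("handle end mid",m,R.inv().apply(m-P))
print("tool y yaw",np.arctan2(*R.apply([0,1,0])[1::-1]))
```

```text
[ 0.4444 -0.2876  0.1363]
L [ 0.5133 -0.2394  0.1631] 0.0018844903469114598 tool [-0.0824  0.017  -0.0268] z=.162: [ 0.5125 -0.2398  0.162 ] [ 0.5146 -0.2406  0.162 ]
R [ 0.5236 -0.2654  0.1632] 0.0016202001480062186 tool [-0.0815 -0.011  -0.027 ] z=.162: [ 0.5229 -0.2659  0.162 ] [ 0.5248 -0.267   0.162 ]
near bottom tip [ 0.5127 -0.2398  0.126 ]
handle end mid [ 0.4207 -0.2953  0.161 ] [ 0.0247  0.0024 -0.0247]
tool y yaw 1.9789474892760759
```

```bash
python3 -c "
from h import *
delta((.4516,.2719,.136),1.404);delta((.4516,.2719,.057),1.404)"
```

```text
[-0.2287  0.5107  0.0011] [ 0.0017 -0.0012  0.5749]
[-0.2288  0.5106  0.0801] [ 0.0017 -0.0012  0.5749]
```

To row units: 0.575 rad / 4 = 0.1438.

Emit:
jog_arm(
  rows=[
    {"pos":[-0.015, 0.035, 0], "turn_vec":[0, 0, 0.0125], "jaw":0},
    {"pos":[-0.035, 0.08, 0], "turn_vec":[0, 0, 0.025], "jaw":0},
    {"pos":[-0.06, 0.13, 0], "turn_vec":[0, 0, 0.0375], "jaw":0},
    {"pos":[-0.083, 0.185, 0], "turn_vec":[0, 0, 0.05], "jaw":0},
    {"pos":[-0.106, 0.237, 0], "turn_vec":[0, 0, 0.065], "jaw":0},
    {"pos":[-0.13, 0.29, 0], "turn_vec":[0, 0, 0.0825], "jaw":0},
    {"pos":[-0.154, 0.343, 0], "turn_vec":[0, 0, 0.1], "jaw":0},
    {"pos":[-0.177, 0.395, 0], "turn_vec":[0, 0, 0.115], "jaw":0},
    {"pos":[-0.2, 0.447, 0], "turn_vec":[0, 0, 0.13], "jaw":0},
    {"pos":[-0.219, 0.488, 0], "turn_vec":[0, 0, 0.1438], "jaw":0},
  ],
)

```text
time_s: 6.35
eef_pos: [0.4516, 0.249, 0.1371]
eef_rot: [-0.0, 0.084, 0.996, -0.0]
wrist_force: [0.5, -0.5, -0.9]
opening: 0.195
grasp_force: 58.9
```

Emit:
jog_arm(
  rows=[
    {"jaw":0},
    {"jaw":0},
    {"jaw":0},
  ],
)

```text
time_s: 6.72
eef_pos: [0.4521, 0.2457, 0.1371]
eef_rot: [-0.0, 0.084, 0.996, -0.0]
wrist_force: [-0.0, 0.0, -0.3]
opening: 0.191
grasp_force: 58.9
```

```bash
python3 -c "
from h import *
delta((.4516,.2719,.057),1.404)"
```

```text
[0.0049 0.0258 0.0801] [-0.0005 -0.0005 -0.0012]
```

Emit:
jog_arm(
  rows=[
    {"pos":[0.002, 0.013, 0.03], "jaw":0},
    {"pos":[0.005, 0.026, 0.06], "jaw":0},
    {"pos":[0.005, 0.026, 0.08], "jaw":0},
    {"pos":[0.005, 0.026, 0.08], "jaw":0},
    {"pos":[0.005, 0.026, 0.08], "jaw":0},
  ],
)

```text
time_s: 7.35
eef_pos: [0.4524, 0.2727, 0.0583]
eef_rot: [0.001, 0.084, 0.996, 0.0]
wrist_force: [0.2, -0.0, -1.2]
opening: 0.193
grasp_force: 58.9
```

Run:
```python
from h import *
import cv2
print(ctrl.get_obs()['eef_pos'])
t=ctrl.camera('top');s=ctrl.camera('side');cv2.imwrite('pics/t3.png',t);cv2.imwrite('pics/s3.png',s)
T=cv2.resize(t[210:260,195:245],(400,400),interpolation=2)
S=cv2.resize(s[310:360,240:290],(400,400),interpolation=2)
cv2.imwrite('pics/c4.png',np.hstack([T,S]))
```

```text
[0.4524 0.2727 0.0583]
```

View pics/c4.png

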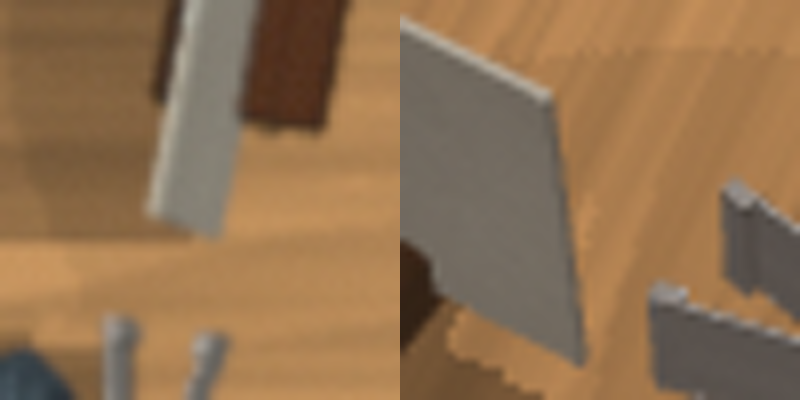

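The tips are in view: top crop L (122,328), R (210,342); side crop L (272,293), R (338,190). The card edge is still untouched ahead of them.

Run:
```python
from h import *
t=ctrl.camera_params('top');s=ctrl.camera_params('side')
T=lambda a,b:(195+a/8-.5,210+b/8-.5);S=lambda a,b:(240+a/8-.5,310+b/8-.5)
e=np.array([.5655,.2558]);xd=np.array([np.cos(.167),-np.sin(.167)]);yd=np.array([-xd[1],xd[0]])
z=.0848
for n,a in(("top",[onz(t,*T(122,328),z),onz(t,*T(210,342),z),onz(t,*T(155,212),.115),onz(t,*T(218,236),.01)]),("side",[onz(s,*S(272,293),z),onz(s,*S(338,190),z),onz(s,*S(150,98),.115),onz(s,*S(182,364),.01)])):
    print(n,*a)
    for X in a:print("  along,across",(X[:2]-e)@xd,(X[:2]-e)@yd)
```

```text
top [0.5326 0.271  0.0848] [0.5283 0.2434 0.0848] [0.5667 0.2552 0.115 ] [0.5674 0.2554 0.01  ]
  along,across -0.03494078177139344 0.009568937053241048
  along,across -0.0346673043441965 -0.018387515845734097
  along,across 0.0013279590929474881 -0.0003762819402409724
  along,across 0.001901782305915762 -6.534442678937464e-05
side [0.531  0.2739 0.0848] [0.5279 0.2453 0.0848] [0.565  0.2561 0.115 ] [0.5658 0.2562 0.01  ]
  along,across -0.03703573720992425 0.012122589883564069
  along,across -0.03529335136601819 -0.01661574118055807
  along,across -0.0005190149629632352 0.00018644545380954686
  along,across 0.0002795077614800495 0.0004247161207215642
```

Emit:
jog_arm(
  rows=[
    {"pos":[0, 0.003, 0], "jaw":0},
    {"pos":[-0.015, 0.003, 0], "jaw":0},
    {"pos":[-0.03, 0.003, 0], "jaw":0},
    {"pos":[-0.041, 0.003, 0], "jaw":0},
    {"pos":[-0.046, 0.003, 0], "jaw":0},
    {"pos":[-0.046, 0.003, 0], "jaw":0},
    {"pos":[-0.046, 0.003, 0], "jaw":0},
  ],
)

```text
time_s: 8.32
eef_pos: [0.4969, 0.2685, 0.0572]
eef_rot: [-0.0, 0.083, 0.997, -0.0]
wrist_force: [-0.4, -0.7, -1.6]
opening: 0.194
grasp_force: 58.9
```

Run:
```python
from h import *
import cv2
t=ctrl.camera('top');s=ctrl.camera('side')
T=cv2.resize(t[205:255,195:245],(400,400),interpolation=2)
S=cv2.resize(s[310:360,240:290],(400,400),interpolation=2)
cv2.imwrite('pics/c5.png',np.hstack([T,S]))
```

```text
(no output)
```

View pics/c5.png

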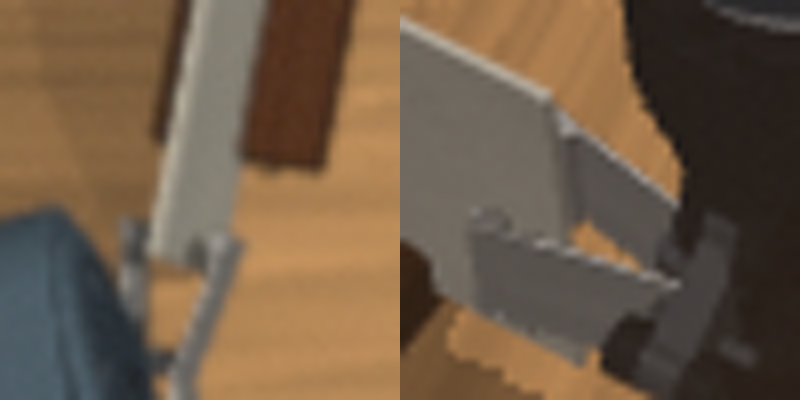

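The card edge is now between the jaws. Top crop L tip is at (133,228) and R tip at (228,243); side crop L tip is at (90,218).

Run:
```python
from h import *
t=ctrl.camera_params('top');s=ctrl.camera_params('side')
T=lambda a,b:(195+a/8-.5,205+b/8-.5);S=lambda a,b:(240+a/8-.5,310+b/8-.5)
e=np.array([.5655,.2558]);xd=np.array([np.cos(.167),-np.sin(.167)]);yd=np.array([-xd[1],xd[0]])
z=.0837
for n,X in(("topL",onz(t,*T(133,228),z)),("topR",onz(t,*T(228,243),z)),("sideL",onz(s,*S(90,218),z)),("topcard",onz(t,*T(160,253),.115)),("sidecard",onz(s,*S(150,98),.115))):
    print(n,X,"along,across",(X[:2]-e)@xd,(X[:2]-e)@yd)
P=ctrl.get_obs()['eef_pos'][:2];print("TCP",(P-e)@xd,(P-e)@yd)
```

```text
topL [0.5769 0.2686 0.0837] along,across 0.009117924274395936 0.014515077418396647
topR [0.5722 0.2387 0.0837] along,across 0.009458444379667478 -0.015769602182705858
sideL [0.5756 0.2697 0.0837] along,across 0.007622666963187429 0.015389599406330832
topcard [0.5664 0.2537 0.115 ] along,across 0.0012815263513786823 -0.0019407597630336606
sidecard [0.565  0.2561 0.115 ] along,across -0.0005190149629632352 0.00018644545380954686
TCP -0.06975385081113691 0.0012348782523527587
```

Centred to within 1 mm, with the tips about 9 mm past the edge. I'll go 9 mm further and verify.

Emit:
jog_arm(
  rows=[
    {"pos":[-0.003, 0, 0], "jaw":0},
    {"pos":[-0.006, 0, 0], "jaw":0},
    {"pos":[-0.009, 0, 0], "jaw":0},
    {"pos":[-0.009, 0, 0], "jaw":0},
    {"pos":[-0.009, 0, 0], "jaw":0},
    {"pos":[-0.009, 0, 0], "jaw":0},
    {"pos":[-0.009, 0, 0], "jaw":0},
  ],
)

```text
time_s: 9.3
eef_pos: [0.5062, 0.2671, 0.0574]
eef_rot: [-0.0, 0.083, 0.997, -0.0]
wrist_force: [-0.4, -0.2, -0.1]
opening: 0.192
grasp_force: 58.9
```

Run:
```python
from h import *
import cv2
t=ctrl.camera('top');s=ctrl.camera('side')
T=cv2.resize(t[205:255,195:245],(400,400),interpolation=2)
S=cv2.resize(s[310:360,240:290],(400,400),interpolation=2)
cv2.imwrite('pics/c6.png',np.hstack([T,S]))
```

```text
(no output)
```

View pics/c6.png

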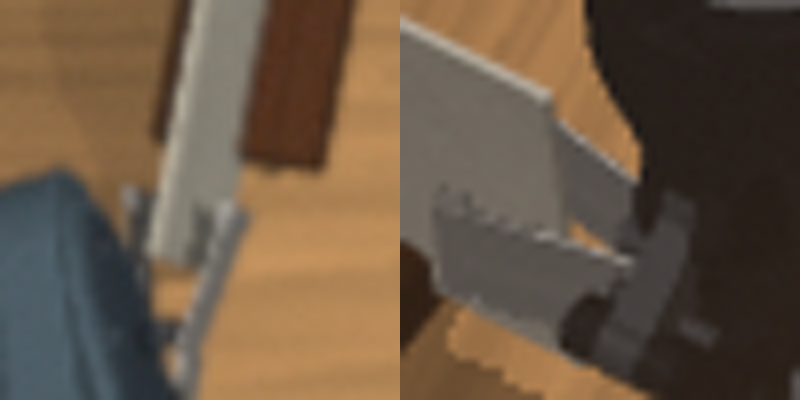

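The card corner has not moved (side crop (150,98) as before), the edge sits about 17 mm inside the jaws with clearance both sides, and the wrist force is about zero. Handing in.

```bash
python3 -c "
from bench import ctrl
print(ctrl.hand_in())"
```

```text
the job is handed in; nothing more can be done
None
```

I handed the job in with the bulldog clip held squeezed open and still, its jaws about 17 mm around the wide card's near edge and its underside about 47 mm above the desk; in the last pictures the card had not moved and the clip was not touching it, but no verdict came back.

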